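# Test the help-call button in the entry hall

### The job

The help-call station on the hall table is due for its weekly test, but someone has stood the tall pillar candle right in front of it: lift the candle away and set it down upright on the round tray. Then push the station's mushroom button in until it latches and stays in when you let go, and turn its head clockwise to reset it, so that it springs fully out again. Leave the things on the tray and the stack of books as they stand.

Things in the scene. Friction and masses are not known exactly. Their poses are not given: they have to be found in the camera images.
- station: The help-call station: a white sloping-front desk enclosure fixed to the table, 160 mm deep (its x), 150 mm wide (its y). Origin: centre of its underside. Its front looks along -x, 36 mm high; from the front edge (x = -80 mm) a flat face rises at 35 degrees from the horizontal to 127 mm at x = +50 mm; then a level top to the upright back at x = +80 mm.
- button_seat (a point): Fixed point on the station, (-15, 0, 81.5) mm from its origin: middle of the sloping face, where the mushroom button stands square to the face. The button's axis, the face's outward normal, leans 35 degrees from vertical towards the station's -x. Around the button the face is clear to its edges but for a collar 34 mm in diameter, 6 mm high. Axes as station.
- head_top (a point): Centre of the crown of the black mushroom head, on the button's axis; moves with the head. Its z points outward along the button's axis; x up the slope when not turned. Head 60 mm in diameter, crown nearly flat over 24 mm. Button out: crown 44 mm, straight rim 19 to 35 mm and underside 16 mm above the sloping face; all 8 mm lower when in.
- head_grip (a point): Point on the button's axis 17 mm below the crown, at mid height of the rim; moves and turns with the head; axes as head_top.
- press (a joint): How far the button is pushed in along its axis, m: 0 fully out, 0.008 at its stop. A spring snap: it resists with 7 N at first, 15 N at 2.6 mm, then less and less until it goes over centre at 6.7 mm; from there it is drawn in and held at the stop by 6 N. Let go before that, it springs out again.
- twist (a joint): Turn of the mushroom head, rad, positive clockwise seen facing the button (right-handed about the direction into the face): 0 to a stop at 1.05. A damped spring (0.08 N m at rest, 0.21 at the stop) turns it back within a second when let go. Turned 0.62 rad or more, the latch is free and the button pushes out with 1 to 5 N; held in the fingers it stays in until they let go.
- tall_candle: Dark, plain pillar candle, a cylinder 60 mm in diameter and 160 mm high, 0.4 kg (varies), loose, standing in front of the station, 10 to 30 mm from its front. Origin: centre of its underside; z up along it. A short wick stands out 8 mm on top.
- tray: Flat round metal tray, 230 mm in diameter, 6 mm thick, fixed to the table. Origin: centre of its underside. A small pot and a short candle stand on it, each 58 mm from the centre at +120 and -120 degrees from its x axis; the third along +x is free.
- tray_space (a point): Middle of the free third of the tray, on its upper surface, 58 mm from the tray's centre along the tray's x.
- tray_pot: Small pot with a succulent on the tray, 68 mm in diameter, 60 mm high, about 80 mm with the plant; origin under its centre. Leave alone.
- short_candle: Short grey pillar candle on the tray, 56 mm in diameter, 75 mm high (83 with wick); origin under its centre. Leave alone.
- book_low: Lower of two stacked banded books, 210 x 150 x 32 mm, origin under its centre. Leave alone.
- book_top: Upper book, 190 x 135 x 28 mm. Leave alone.
- book_pot: Small pot with a plant on the books, 64 mm in diameter, 58 mm high, about 95 mm with the plant. Leave alone.
Not all that is in view belongs to the job. What is shaped like the station but blue is not meant.

How it is judged:
On the way, in this order (a step that is already met when the one before it is completed fails the run):
1. the tall candle stands upright on the tray, let go (horizontal distance between tall_candle and tray below 0.09 m and z of tall_candle in the frame of tray between 0.003 and 0.009 m and angle between tall_candle's own z axis and vertical below 0.08 rad and contact force between each of the arm, the fingers and tall_candle below 0.05 N), for 0.2 s.
2. the button is latched: in by more than 7 mm with nothing touching the station (value of joint press above 0.007 m and contact force between anything else and station below 0.05 N), for 0.3 s.
3. the head is turned clockwise by more than 30 degrees from the latched position (value of joint twist above 0.53 rad and value of joint press above 0.003 m), for 0.02 s.
At the end, for the whole second after the job is handed in: The mushroom button is fully out again (within 1 mm) and its head turned back (within 0.1 rad); the tall candle stands upright (within 0.08 rad), at rest, on the tray, its centre within 90 mm of the tray's centre (value of joint press below 0.001 m and value of joint twist below 0.1 rad and horizontal distance between tall_candle and tray below 0.09 m and z of tall_candle in the frame of tray between 0.003 and 0.009 m and angle between tall_candle's own z axis and vertical below 0.08 rad and linear speed of tall_candle below 0.02 m/s); the robot touches nothing.
It fails at once if the tall candle is tipped over (more than 45 degrees) (angle between tall_candle's own z axis and vertical above 0.78 rad).
It fails at once if the tall candle is dropped: its foot more than 25 mm above the table with nothing touching it (height (world z) of tall_candle above 0.025 m and contact force between anything else and tall_candle below 0.01 N).
It fails at once if a thing on the tray, a book or the pot on the books is moved by more than 30 mm (distance of any of tray_pot, short_candle, book_low, book_top, book_pot from where it was at the start of the episode above 0.03 m).
It fails at once if a thing on the tray or the books is knocked over (angle between any of tray_pot, short_candle, book_pot's own z axis and vertical above 0.5 rad).
It also fails if it takes over 64 s, if anything falls off the work surface, if the arm or the gripper's body presses on something with over 40 N, if the wrist force passes 120 N, or if a joint passes its speed limit or range.

### The arm

A 7-joint arm with a two-finger parallel gripper is mounted at the origin on the work surface. World frame = base frame: x ahead of the robot, y to its left, z up, the work surface at z = 0. Lengths are in m, angles in rad, forces in N, time in s.
With the tool pointing down it reaches from about 0.4 to 0.875 m from the base axis. Payload 19.3 kg.
Tool frame: the origin (TCP) lies midway between the tips of the shut fingers; the grasp point (between the pads) lies 19 mm behind it; z points along the fingers, y is the line along which they close (so a half turn about z gives the same grasp; the last joint's range is limited). The gripper opens to 85 mm and grips with 20 to 120 N. Pads are 22 mm wide; open, the fingers measure 114 mm over their backs; the gripper's body (76 mm by 85 mm) begins 54 mm behind the grasp point. The pads swing forward as they close: fully open they stand 13 mm farther back than shut.
Start: joints at [1.074, 0.521, -0.036, 1.599, 0.021, 1.021, -0.113], TCP at [0.259, -0.569, 0.231] pointing down, gripper open.
Joint ranges: [-2.91, 2.91], [-0.3, 2.13], [-1.5, 1.42], [0.17, 2.43], [-1.26, 4.41], [0.16, 1.93], [-2.52, 2.52]. Speed limits (rad/s): [1.89, 1.89, 2.39, 2.39, 3.01, 3.01, 3.01].

### API

Orientations are given as a rotation vector (axis times angle).
In Python, from plant import arm gives the robot as it stands. The module is installed in compiled form; this text tells all that it offers.
- The arm moves only by the shell command python3 -m creep 'ROWS' [FORCE]. ROWS is JSON, a list of rows, each a list of 3 entries, a list of its own where there are three numbers: the shift along the tool's x, y, z in units of 50 mm (1.0 is 50 mm), then the turn about the tool's z in units of 6 degrees (1.0 is 6 degrees), then the opening, from -1 (shut) to 1 (fully open). A call has 1 to 5 rows; each row is the pose to reach, as a shift and turn from the pose commanded when the call began, along the tool's axes at that moment; what a row does not reach only later rows make up. A row lasts 1/10 s, in which the tool goes at most 50 mm and 8.59 degrees, less where a joint would pass 70% of its speed; a pose out of reach is approached as far as the arm can. A call with a gripper value outside its range is refused whole. The fingers move at their own pace and stop on an object; FORCE is the grip in N (left out, the last holds). Time passes only in rows, so rows that repeat a pose let the fingers close. It gives the time, the measured TCP pose, the force, the opening and the grip force at its end, in the units of the state.
- arm.get_obs(): the state, without advancing time (a new reading comes with each control period).
- arm.read_camera(name): name is "scene" or "top"; returns the picture (384x512x3 uint8, red, green, blue); there is no depth.
- arm.get_calibration(name): a dict with "camera_matrix" (3x3 intrinsics, pixels), "cam_to_world" (4x4, takes a point from camera to world coordinates). Camera axes: x right, y down, z forward; pixel columns grow to the right and rows downward; lengths in m; the calibration is good to about 2 mm. A picture is of the moment at which its call begins. get_calibration takes no time and is no camera call.
- arm.close_job(): hands the job in; it is judged then, once.
The state is a dict: "clock": time; "q": joint angles; "dq": joint speeds; "tau": joint torques, N m; "tool_pos": TCP position; "orientation": TCP orientation; "wrist_force": force on the tool from outside, world axes, zero at the start; "moment": the same for the moment, N m; "grip_width": opening from 0.0 (shut) to 1.0 (fully open); "gripper_force": force on a finger pad.
Only numpy, scipy, OpenCV 4.12 (cv2) and the standard library are available. Lean on these libraries where they do the work, as an engineer would, in place of code of your own. Each camera call takes 0.05 s, during which the arm holds its last target. There are 200 camera calls.

## Working session

There is one attempt and no reset: what is moved stays moved. The work goes in short steps, Python scripts to look and compute and a shell command to move; the robot and the scene stay as the last step left them, time stands still between calls to the robot, and variables do not carry over. Pictures are saved under pics/ and viewed, at most 10 in all, crops included, and the job is handed in when it is done.

```bash
mkdir -p pics; python3 - <<'E'
from plant import arm
import cv2,numpy as np
for n in("scene","top"):
    im=arm.read_camera(n); np.save(f"pics/{n}0.npy",im); cv2.imwrite(f"pics/{n}0.png",im[:,:,::-1])
    c=arm.get_calibration(n); print(n,np.round(c["camera_matrix"],1).tolist(),np.round(c["cam_to_world"],3).tolist())
o=arm.get_obs(); print(o["clock"],o["tool_pos"],o["orientation"],o["grip_width"])
E
```

```text
scene [[372.1, 0.0, 255.9], [0.0, 372.1, 190.4], [0.0, 0.0, 1.0]] [[0.762, 0.39, -0.517, 1.032], [0.648, -0.483, 0.589, -0.632], [-0.02, -0.784, -0.621, 0.764], [0.0, 0.0, 0.0, 1.0]]
top [[357.9, 0.0, 258.6], [0.0, 357.9, 193.9], [0.0, 0.0, 1.0]] [[0.017, -0.986, 0.168, 0.296], [-1.0, -0.018, -0.006, 0.001], [0.009, -0.168, -0.986, 1.045], [0.0, 0.0, 0.0, 1.0]]
0.1 [ 0.25855057 -0.5686891   0.23077868] [-3.06940179e+00 -6.65075289e-01  4.75510159e-04] 0.9994614995751718
```

View pics/scene0.png

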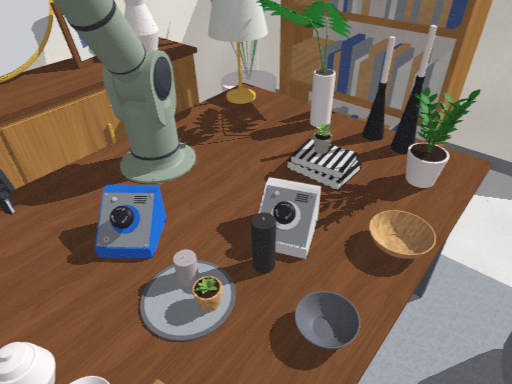

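View pics/top0.png

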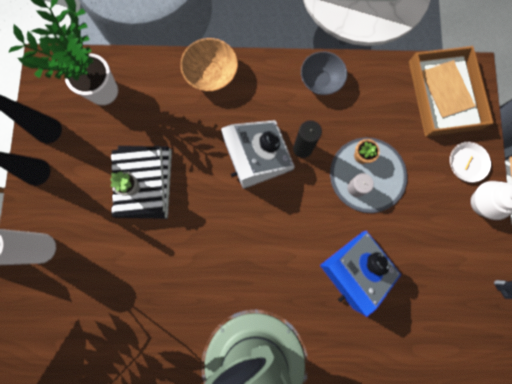

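The scene view has the white station at about (290,215) with the dark candle at (263,243) in front of it. The tray is at (188,300), holding the short candle at (186,265) and the pot at (207,290). In the top view the station is at (260,152), the candle top at (310,130) and the tray at (369,175). The blue decoy is at (362,273). I'll zoom in to get the edges.

```bash
cat > h.py <<'E'
import numpy as np,cv2
from plant import arm
def ray(n,p):
    c=arm.get_calibration(n);K=np.array(c["camera_matrix"]);T=np.array(c["cam_to_world"])
    d=T[:3,:3]@np.linalg.inv(K)@np.array([p[0],p[1],1.]);return T[:3,3],d
def plane(n,p,z):
    o,d=ray(n,p);return o+d*(z-o[2])/d[2]
def tri(a,b):
    (o1,d1),(o2,d2)=ray("top",a),ray("scene",b)
    s=np.linalg.lstsq(np.c_[d1,-d2],o2-o1,rcond=None)[0]
    p,q=o1+s[0]*d1,o2+s[1]*d2;return (p+q)/2,np.linalg.norm(p-q)
def proj(n,P):
    c=arm.get_calibration(n);K=np.array(c["camera_matrix"]);T=np.array(c["cam_to_world"])
    v=K@(T[:3,:3].T@(np.asarray(P)-T[:3,3]));return v[:2]/v[2]
E
python3 - <<'E'
import numpy as np,cv2
t=np.load("pics/top0.npy");s=np.load("pics/scene0.npy")
a=cv2.resize(t[105:220,215:415],None,fx=4,fy=4,interpolation=cv2.INTER_CUBIC)
b=cv2.resize(s[165:345,130:330],None,fx=4,fy=3.3,interpolation=cv2.INTER_CUBIC)
for im,(x0,y0,fy),f in((a,(215,105,4),"t"),(b,(130,165,3.3),"s")):
    im=np.ascontiguousarray(im[:,:,::-1])
    for k in range(0,200,20):
        cv2.putText(im,str(x0+k),(k*4,10),0,.35,(0,255,255));cv2.line(im,(k*4,0),(k*4,5),(0,255,255))
        y=int(k*fy);cv2.putText(im,str(y0+k),(6,y+4),0,.35,(0,255,255));cv2.line(im,(0,y),(5,y),(0,255,255))
    cv2.imwrite(f"pics/{f}crop.png",im)
E
```

```text
(no output)
```

View pics/tcrop.png

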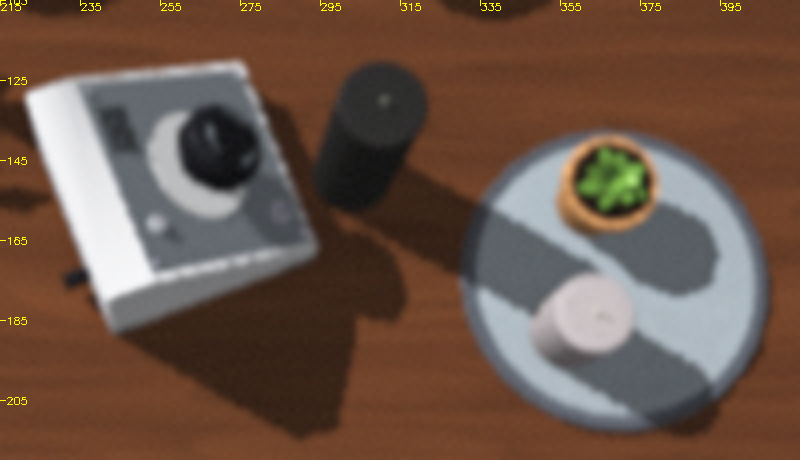

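View pics/scrop.png

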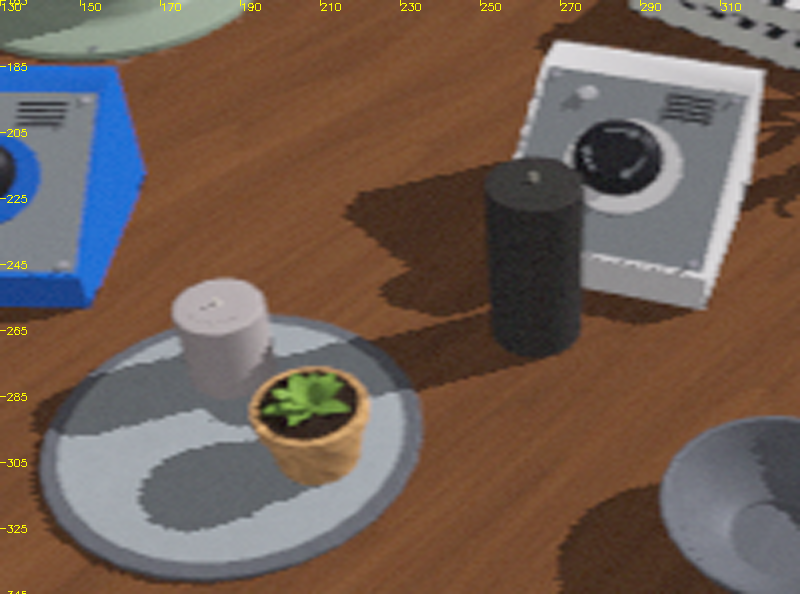

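Top crop: tray ellipse centre at crop (614,281), pot rim (610,178), short candle top (592,313), tall candle top (381,106), station front edge from (243,63) to (318,243), back-top edge from (27,95) to (108,300). Scene crop: candle top (534,184), head (618,157), back-top corners (555,42) and (765,72). Next I'll measure these in world coordinates.

```bash
python3 - <<'E'
from h import *
T=lambda x,y:((x+.5)/4-.5+215,(y+.5)/4-.5+105)
S=lambda x,y:((x+.5)/4-.5+130,(y+.5)/3.3-.5+165)
r=lambda a:np.round(a,4)
tray=plane("top",T(614.5,281.5),.006);print("tray",tray, plane("scene",S(231,447),.006))
print("tray dia",plane("top",T(461,281),.006)[1]-plane("top",T(768,281),.006)[1])
pot=plane("top",T(610,178),.06);sh=plane("top",T(592,313),.081)
for p in(pot,sh):
    d=p-tray;print("on tray",r(p),np.hypot(*d[:2]),np.degrees(np.arctan2(d[1],d[0])))
c=plane("top",T(381,106),.16);print("candle",c,plane("scene",S(534,187),.16),tri(T(381,106),S(534,187)))
f1,f2=plane("top",T(243,63),.036),plane("top",T(318,243),.036)
b1,b2=plane("top",T(27,95),.127),plane("top",T(110,300),.127)
print("front",r(f1),r(f2),np.linalg.norm(f1-f2),"back",r(b1),r(b2),np.linalg.norm(b1-b2))
s1,s2=plane("scene",S(555,42),.127),plane("scene",S(765,72),.127);print("scene back",r(s1),r(s2),np.linalg.norm(s1-s2), "frontR bottom",plane("scene",S(705,308),0),"frontR top",plane("scene",S(710,277),.036))
u=(f1+b1-f2-b2)[:2]; print("yaw side",np.degrees(np.arctan2(u[1],u[0]))) 
v=((b1+b2)-(f1+f2))[:2]/2;print("x axis",np.degrees(np.arctan2(v[1],v[0])),np.linalg.norm(v))
print("ctr",r((f1+f2+b1+b2)/4))
print("head",tri(T(219,147),S(618,157)))
E
```

```text
tray [ 0.53608783 -0.33046218  0.006     ] [ 0.5469824  -0.33892159  0.006     ]
tray dia 0.22928525877130335
on tray [ 0.5994 -0.3127  0.06  ] 0.06573620708186258 15.714423177189962
on tray [ 0.4962 -0.2902  0.081 ] 0.05662984210331213 134.7068383629765
candle [ 0.61406355 -0.13386993  0.16      ] [ 0.61819972 -0.13705471  0.16      ] (array([ 0.61555203, -0.13425945,  0.15634011]), np.float64(0.0004784053704413701))
front [ 0.69   -0.0506  0.036 ] [ 0.5538 -0.1062  0.036 ] 0.14710351148874498 back [0.629  0.0988 0.127 ] [0.4896 0.0397 0.127 ] 0.15138058065317342
scene back [0.4898 0.0421 0.127 ] [0.6303 0.1003 0.127 ] 0.15208688560228542 frontR bottom [ 6.88729404e-01 -4.44233649e-02  1.11022302e-16] frontR top [ 0.68914401 -0.04324658  0.036     ]
yaw side 22.591095996119954
x axis 112.96611248528296 0.16039413761215246
ctr [ 0.5906 -0.0046  0.0815]
head (array([ 0.60208226, -0.03105949,  0.10622974]), np.float64(0.0003272865480835969))
```

Everything agrees with the given sizes: station yaw ≈112.8°, head found within 3 mm of the model, and tray 229 mm across with its free third at −105°. I'll write a helper that gives the remaining shift and turn in move units.

```bash
cat >> h.py <<'E'
from scipy.spatial.transform import Rotation as R
XS=np.array([np.cos(np.radians(112.8)),np.sin(np.radians(112.8)),0]);YS=np.array([-XS[1],XS[0],0])
N=np.cos(np.radians(35))*np.array([0,0,1])-np.sin(np.radians(35))*XS
CTR=np.array([.5908,-.0040,0]);SEAT=CTR-.015*XS+[0,0,.0815]
CAND=np.array([.6155,-.1345,0]);SPACE=np.array([.523,-.388,.006])
def go(P,ydeg=None):
    o=arm.get_obs();M=R.from_rotvec(o["orientation"]).as_matrix()
    y=np.degrees(np.arctan2(M[1,1],M[0,1]))
    t=None if ydeg is None else -((ydeg-y+90)%180-90)/6
    print("t",round(o["clock"],2),"pos",np.round(o["tool_pos"],4),"yaw y",round(y,1),"F",np.round(o["wrist_force"],1),"grip",round(o["grip_width"],3),round(o["gripper_force"],1),"q7",round(o["q"][6],2))
    print(" need tool units",np.round(M.T@(np.asarray(P)-o["tool_pos"])/.05,2),"turn",t and round(t,2))
E
python3 -c "
from h import *
print(SEAT,N,SEAT+.044*N); go(CAND+[0,0,.231],22.8)"
python3 -m creep '[[[1,-0.5,0],-1.4,1],[[2,-1,0],-2.8,1],[[3,-1.5,0],-4.2,1],[[4,-2,0],-5.6,1],[[5,-2.5,0],-7,1]]' 50
python3 -c "
from h import *
go(CAND+[0,0,.231],22.8)"
```

```text
[ 0.59661273 -0.01782795  0.0815    ] [ 0.22226981 -0.52875898  0.81915204] [ 0.60639261 -0.04109334  0.11754269]
t 0.1 pos [ 0.2586 -0.5687  0.2308] yaw y -65.5 F [-0.2  0.  -1.3] grip 0.999 0.0 q7 -0.11
 need tool units [10.09 -4.95 -0.  ] turn -14.72
clock: 0.6
tool_pos: [0.4168, -0.3728, 0.2313]
orientation: [-2.623, -1.729, 0.0]
wrist_force: [0.3, -0.2, 0.2]
grip_width: 1.0
gripper_force: 0.0
t 0.6 pos [ 0.4168 -0.3728  0.2313] yaw y -23.2 F [ 0.3 -0.2  0.2] grip 1.0 0.0 q7 0.1
 need tool units [5.95 1.77 0.  ] turn -7.67
```

```bash
python3 -m creep '[[[1.1,0.3,0],-1.4,1],[[2.2,0.6,0],-2.8,1],[[3.3,1,0],-4.2,1],[[4.4,1.3,0],-5.6,1],[[5.1,1.6,0],-7,1]]' >/dev/null
python3 -m creep '[[[0,0,0],0,1],[[0,0,0],0,1]]' >/dev/null
python3 -c "
from h import *
go(CAND+[0,0,.231],22.8)"
```

```text
t 1.3 pos [ 0.5794 -0.1844  0.2307] yaw y 18.5 F [-1.1 -1.2 -0.3] grip 0.996 0.0 q7 0.31
 need tool units [ 0.72  1.   -0.01] turn -0.71
```

```bash
python3 -m creep '[[[0.36,0.5,0],-0.36,1],[[0.72,1,0],-0.71,1],[[0.72,1,0],-0.71,1],[[0.72,1,0],-0.71,1]]' >/dev/null
python3 -c "
from h import *
go(CAND+[0,0,.106],22.8)
im=arm.read_camera('top');sc=arm.read_camera('scene')
a=cv2.resize(im[90:220,220:420],(800,520));cv2.imwrite('pics/c.png',cv2.resize(np.hstack([im[70:220,220:420],sc[120:270,170:370]]),(800,300))[:,:,::-1])"
```

```text
t 1.7 pos [ 0.6146 -0.1363  0.231 ] yaw y 22.6 F [ 0.1  0.3 -0. ] grip 1.0 0.0 q7 0.28
 need tool units [0.03 0.03 2.5 ] turn -0.03
```

View pics/c.png

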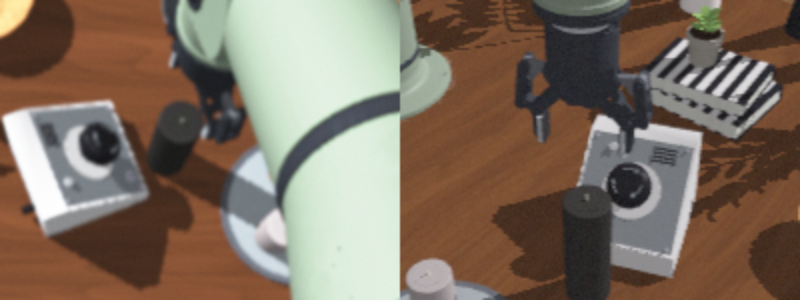

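```bash
python3 -c "
from h import *
for n,(x,y) in (('top',(220,70)),('scene',(170,120))):
    for z in (.25,.16): print(n,z,(proj(n,[.6146,-.1363,z])-[x,y])*2)"
```

```text
top 0.25 [193.3295794   95.64418565]
top 0.16 [181.62208811 121.8889342 ]
scene 0.25 [183.50590899 141.59759432]
scene 0.16 [184.31355939 200.98486362]
```

The candle top is seen at crop (180,120) in the top view and (187,200) in the scene view. The TCP projects to (182,122) and (184,201), so the gripper is over the candle. I'll descend and grip.

```bash
python3 -m creep '[[[0.03,0.03,0.6],0,1],[[0.03,0.03,1.2],0,1],[[0.03,0.03,1.8],0,1],[[0.03,0.03,2.4],0,1],[[0.03,0.03,2.5],0,1]]' 50
python3 -m creep '[[[0,0,0],0,1],[[0,0,0],0,-1],[[0,0,0],0,-1],[[0,0,0],0,-1],[[0,0,0],0,-1]]' 50
python3 -m creep '[[[0,0,0],0,-1],[[0,0,0],0,-1],[[0,0,0],0,-1],[[0,0,0],0,-1],[[0,0,0],0,-1]]' 50
python3 -c "
from h import *
go(CAND+[0,0,.106],22.8)"
```

```text
clock: 2.3
tool_pos: [0.6137, -0.1347, 0.1034]
orientation: [-1.741, -2.61, 0.004]
wrist_force: [-0.1, 0.3, -0.3]
grip_width: 1.005
gripper_force: 0.0
clock: 2.8
tool_pos: [0.6167, -0.1339, 0.1082]
orientation: [1.74, 2.613, 0.001]
wrist_force: [-1.9, -1.3, 8.8]
grip_width: 0.692
gripper_force: 52.5
clock: 3.3
tool_pos: [0.6167, -0.1339, 0.1082]
orientation: [1.74, 2.613, 0.001]
wrist_force: [-2.1, -0.9, 9.0]
grip_width: 0.694
gripper_force: 52.5
t 3.3 pos [ 0.6167 -0.1339  0.1082] yaw y 22.7 F [-2.1 -0.9  9. ] grip 0.694 52.5 q7 0.21
 need tool units [-0.   -0.03  0.04] turn -0.02
```

Gripped: the opening is 59 mm. Now lift.

```bash
python3 -m creep '[[[0,0,-0.4],0,-1],[[0,0,-0.9],0,-1],[[0,0,-1.4],0,-1],[[0,0,-1.9],0,-1],[[0,0,-2.4],0,-1]]' 60
python3 -m creep '[[[0,0,0],0,-1],[[0,0,0],0,-1]]'
python3 -c "
from h import *
go(SPACE+[0,0,.225],22.8)"
```

```text
clock: 3.8
tool_pos: [0.6158, -0.1335, 0.2282]
orientation: [1.74, 2.615, 0.0]
wrist_force: [0.4, 0.4, -3.6]
grip_width: 0.692
gripper_force: 65.9
clock: 4.0
tool_pos: [0.6159, -0.1336, 0.2266]
orientation: [1.74, 2.614, 0.0]
wrist_force: [-0.9, 0.0, -4.5]
grip_width: 0.693
gripper_force: 66.3
t 4.0 pos [ 0.6159 -0.1336  0.2266] yaw y 22.7 F [-0.9  0.  -4.5] grip 0.693 66.3 q7 0.27
 need tool units [-3.98 -3.68 -0.09] turn -0.02
```

```bash
python3 -m creep '[[[-0.3,-0.3,0],0,-1],[[-0.8,-0.7,0],0,-1],[[-1.3,-1.2,0],0,-1],[[-1.8,-1.6,0],0,-1],[[-2.2,-2,0],0,-1]]'>/dev/null
python3 -m creep '[[[-0.4,-0.4,0],0,-1],[[-0.8,-0.8,0],0,-1],[[-1.2,-1.1,0],0,-1],[[-1.5,-1.4,0],0,-1],[[-1.7,-1.6,0],0,-1]]'>/dev/null
python3 -m creep '[[[0,0,0],0,-1],[[0,0,0],0,-1],[[0,0,0],0,-1]]'
python3 -c "
from h import *
go(SPACE+[0,0,.1082],22.8)
im=arm.read_camera('top');sc=arm.read_camera('scene')
cv2.imwrite('pics/d.png',cv2.resize(np.hstack([im[90:240,290:490],sc[160:310,90:290]]),(800,300))[:,:,::-1])"
```

```text
clock: 5.3
tool_pos: [0.5257, -0.3815, 0.2261]
orientation: [-1.738, -2.616, -0.001]
wrist_force: [-0.5, 0.7, -4.0]
grip_width: 0.691
gripper_force: 66.3
t 5.3 pos [ 0.5257 -0.3815  0.2261] yaw y 22.8 F [-0.5  0.7 -4. ] grip 0.691 66.3 q7 0.71
 need tool units [-0.1  -0.1   2.24] turn -0.0
```

View pics/d.png

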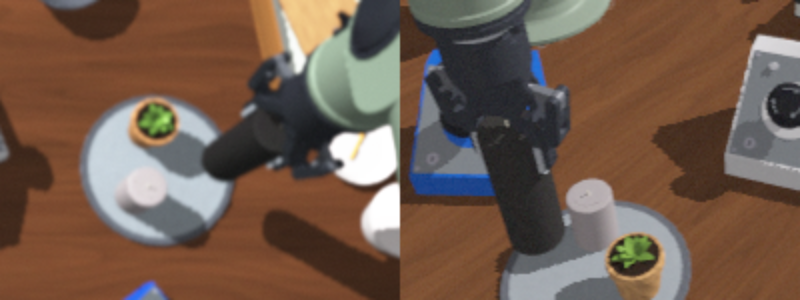

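The candle hangs over the free third: its foot is at crop (225,165) in the top view, clear of the pot and short candle. I'll lower it.

```bash
python3 -c "
from h import *
print([(proj('scene',[.5257,-.3815,z])-[90,160])*2 for z in(.119,.24)])"
python3 -m creep '[[[-0.05,-0.05,0.4],0,-1],[[-0.1,-0.1,0.8],0,-1],[[-0.1,-0.1,1.2],0,-1],[[-0.1,-0.1,1.6],0,-1],[[-0.1,-0.1,1.9],0,-1]]'>/dev/null
python3 -m creep '[[[0,0,0.1],0,-1],[[0,0,0.2],0,-1],[[0,0,0.3],0,-1],[[0,0,0.34],0,-1],[[0,0,0.34],0,-1]]'
python3 -c "
from h import *
go(SPACE+[0,0,.1082],22.8)"
```

```text
[array([138.16915628, 232.95158613]), array([115.88185072, 154.53137894])]
clock: 6.4
tool_pos: [0.5227, -0.3895, 0.1146]
orientation: [1.74, 2.615, -0.0]
wrist_force: [-0.3, 0.6, -3.3]
grip_width: 0.689
gripper_force: 66.7
t 6.4 pos [ 0.5227 -0.3895  0.1146] yaw y 22.7 F [-0.3  0.6 -3.3] grip 0.689 66.7 q7 0.67
 need tool units [0.02 0.02 0.01] turn -0.02
```

```bash
for i in 1 2 3; do python3 -m creep '[[[0,0,0.03],0,-1],[[0,0,0.03],0,-1]]' | egrep 'pos|wrist'; done
```

```text
tool_pos: [0.5229, -0.3898, 0.1143]
wrist_force: [-4.6, 1.8, 12.1]
tool_pos: [0.5232, -0.3901, 0.1142]
wrist_force: [-10.0, 5.2, 31.6]
tool_pos: [0.5234, -0.3904, 0.1142]
wrist_force: [-15.4, 7.0, 52.3]
```

Contact. I'll relieve the pressure and release.

```bash
python3 -m creep '[[[0,0,-0.07],0,-1],[[0,0,-0.07],0,-1],[[0,0,-0.07],0,-1]]' | egrep 'pos|wrist'
python3 -m creep '[[[0,0,0],0,0.6],[[0,0,0],0,1],[[0,0,0],0,1],[[0,0,0],0,1],[[0,0,0],0,1]]' 
python3 -m creep '[[[0,0,-0.5],0,1],[[0,0,-1],0,1],[[0,0,-1.5],0,1],[[0,0,-2],0,1],[[0,0,-2.5],0,1]]' | egrep 'pos|wrist'
python3 -c "
from h import *
im=arm.read_camera('top');sc=arm.read_camera('scene')
cv2.imwrite('pics/e.png',cv2.resize(np.hstack([im[90:240,290:490],sc[160:310,90:290]]),(800,300))[:,:,::-1])
# shut press-approach: contact edge 11 mm uphill of TCP -> TCP 8 mm downhill of axis
go(SEAT+.044*N-.008*XS+[0,0,.1],22.8)"
```

```text
tool_pos: [0.523, -0.3899, 0.1143]
wrist_force: [-3.0, 1.2, 13.2]
clock: 7.8
tool_pos: [0.5226, -0.3893, 0.1132]
orientation: [-1.74, -2.615, -0.0]
wrist_force: [0.0, 0.0, 0.2]
grip_width: 1.003
gripper_force: 0.0
tool_pos: [0.5224, -0.3893, 0.2393]
wrist_force: [-0.2, 0.1, -0.5]
t 8.4 pos [ 0.5237 -0.39    0.2417] yaw y 22.7 F [ 0.2  0.5 -0.1] grip 1.002 0.0 q7 0.73
 need tool units [5.64 4.22 0.47] turn -0.02
```

View pics/e.png

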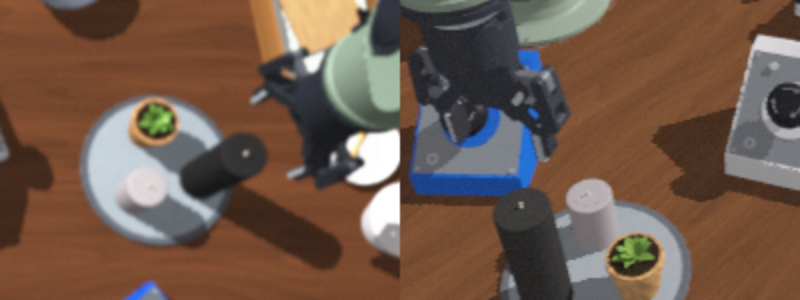

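The candle stands upright on the free third, top at crop (245,155), and the gripper is clear. Next: shut the fingers and move above the button.

```bash
python3 -m creep '[[[0.8,0.6,0],0,-1],[[1.6,1.2,0],0,-1],[[2.4,1.8,0],0,-1],[[3.2,2.4,0],0,-1],[[4,3,0],0,-1]]' 60 >/dev/null
python3 -m creep '[[[0.8,0.6,0],0,-1],[[1.5,1.1,0],0,-1],[[1.9,1.4,0],0,-1],[[1.9,1.4,0],0,-1],[[1.9,1.4,0],0,-1]]'>/dev/null
python3 -c "
from h import *
go(SEAT+.044*N-.008*XS+[0,0,.02],22.8)"
```

```text
t 9.4 pos [ 0.6114 -0.0321  0.2378] yaw y 22.8 F [ 0.  -0.4 -0.7] grip 0.004 0.0 q7 0.11
 need tool units [-0.29 -0.16  2.  ] turn -0.01
```

```bash
python3 -m creep '[[[-0.29,-0.16,0.5],0,-1],[[-0.29,-0.16,1],0,-1],[[-0.29,-0.16,1.5],0,-1],[[-0.29,-0.16,1.8],0,-1],[[-0.29,-0.16,1.8],0,-1]]'>/dev/null
python3 -m creep '[[[0,0,0],0,-1],[[0,0,0],0,-1]]'>/dev/null
python3 -c "
from h import *
go(SEAT+.049*N-.008*XS,22.8)"
```

```text
t 10.1 pos [ 0.6104 -0.0489  0.1495] yaw y 22.7 F [-0.2 -0.2  0.7] grip -0.001 0.0 q7 0.08
 need tool units [-0.04 -0.01  0.56] turn -0.02
```

```bash
python3 -m creep '[[[-0.04,0,0.2],0,-1],[[-0.04,0,0.4],0,-1],[[-0.04,0,0.53],0,-1],[[-0.04,0,0.53],0,-1]]' | egrep 'pos|wrist'
for i in 1 2 3 4; do python3 -m creep '[[[0.023,0,0.033],0,-1],[[0.023,0,0.033],0,-1]]' | egrep 'pos|wrist'; done
```

```text
tool_pos: [0.61, -0.0506, 0.1205]
wrist_force: [-0.0, 0.7, -0.7]
tool_pos: [0.6101, -0.0493, 0.1202]
wrist_force: [-0.5, 0.3, 0.7]
tool_pos: [0.6096, -0.0483, 0.1185]
wrist_force: [0.3, -0.7, 0.3]
tool_pos: [0.6094, -0.0475, 0.1169]
wrist_force: [0.1, -0.4, 2.0]
tool_pos: [0.6094, -0.047, 0.1157]
wrist_force: [-0.4, -3.9, 10.7]
```

Contact. I'll press on along the axis.

```bash
for i in 1 2 3 4; do python3 -m creep '[[[0.023,0,0.033],0,-1],[[0.046,0,0.066],0,-1]]' | egrep 'pos|wrist'; done
```

```text
tool_pos: [0.6087, -0.0451, 0.1129]
wrist_force: [-0.7, -4.7, 12.7]
tool_pos: [0.6078, -0.0432, 0.1093]
wrist_force: [-0.9, -13.3, 23.2]
tool_pos: [0.6085, -0.0433, 0.1081]
wrist_force: [-1.5, -23.7, 54.6]
tool_pos: [0.6092, -0.0434, 0.107]
wrist_force: [-5.2, -34.1, 83.0]
```

```bash
python3 -m creep '[[[-0.06,0,-0.1],0,-1],[[-0.12,0,-0.2],0,-1],[[-0.2,0,-0.6],0,-1],[[-0.2,0,-1.2],0,-1],[[-0.2,0,-2],0,-1]]' | egrep 'pos|wrist'
python3 -m creep '[[[0,0,0],0,1],[[0,0,0],0,1],[[0,0,0],0,1],[[-2,0,0],0,1],[[-3,0,0],0,1]]' | egrep 'pos|wrist'
python3 -c "
from h import *
im=arm.read_camera('top');sc=arm.read_camera('scene')
np.save('pics/st.npy',im);np.save('pics/ss.npy',sc)
b=sc[170:260,240:340];s0=np.load('pics/scene0.npy')[170:260,240:340]
cv2.imwrite('pics/f.png',cv2.resize(np.hstack([s0,b]),(800,360),interpolation=cv2.INTER_CUBIC)[:,:,::-1])
for s in(0,.008): print((proj('scene',SEAT+(.044-s)*N)-[240,170])*4)
go(SEAT+.019*N,47)"
```

```text
tool_pos: [0.6081, -0.0469, 0.2015]
wrist_force: [-0.1, 0.3, 0.1]
tool_pos: [0.6478, -0.1394, 0.2011]
wrist_force: [1.4, -0.9, -0.0]
[172.73359097 166.74581896]
[174.21068657 169.74644939]
t 13.2 pos [ 0.648  -0.1467  0.1998] yaw y 22.3 F [-1.6  0.4 -1.1] grip 0.989 0.0 q7 0.27
 need tool units [2.56 0.03 2.05] turn -4.12
```

View pics/f.png

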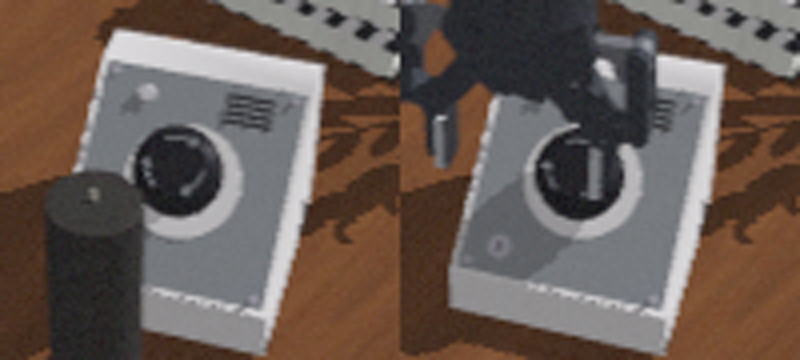

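The head now sits lower and centred over its collar disc: (180,175) against (179,170) before, which is the shift I predicted for latched. Nothing is touching it. Next I'll line up the grasp for the twist, starting 24° counter-clockwise.

```bash
python3 -m creep '[[[0.5,0,0],-1.4,1],[[1,0,0],-2.8,1],[[1.6,0,0],-4.1,1],[[2.2,0,0],-4.1,1],[[2.4,0,0],-4.1,1]]' 60 >/dev/null
python3 -m creep '[[[0,0,0],0,1],[[0,0,0],0,1],[[0,0,0],0,1]]'>/dev/null
python3 -c "
from h import *
a=np.radians(46.8+90)
go(SEAT+.019*N-.006*np.array([np.cos(a),np.sin(a),0])+[0,0,.0849-.0971],46.8)"
```

```text
t 14.0 pos [ 0.6016 -0.03    0.2015] yaw y 47.2 F [-0.1 -0.4 -0.3] grip 1.001 0.0 q7 0.45
 need tool units [-0.08  0.02  2.33] turn 0.07
```

```bash
python3 -m creep '[[[-0.08,0.02,0.5],0.07,1],[[-0.08,0.02,1],0.07,1],[[-0.08,0.02,1.5],0.07,1],[[-0.08,0.02,1.8],0.07,1],[[-0.08,0.02,2],0.07,1]]' | egrep 'pos|wrist'
python3 -m creep '[[[0,0,0.1],0,1],[[0,0,0.2],0,1],[[0,0,0.3],0,1],[[0,0,0.33],0,1],[[0,0,0.33],0,1]]' | egrep 'pos|wrist'
python3 -c "
from h import *
a=np.radians(46.8+90)
go(SEAT+.019*N-.006*np.array([np.cos(a),np.sin(a),0])+[0,0,.0849-.0971],46.8)"
```

```text
tool_pos: [0.6048, -0.0312, 0.1008]
wrist_force: [0.0, -0.2, 1.0]
tool_pos: [0.6051, -0.0306, 0.0857]
wrist_force: [-0.5, 0.1, -0.2]
t 15.0 pos [ 0.6051 -0.0306  0.0857] yaw y 46.9 F [-0.5  0.1 -0.2] grip 1.0 0.0 q7 0.36
 need tool units [-0.02 -0.02  0.02] turn 0.02
```

Free of contact. Close the fingers.

```bash
python3 -m creep '[[[0,0,0],0,-1],[[0,0,0],0,-1],[[0,0,0],0,-1],[[0,0,0],0,-1],[[0,0,0],0,-1]]' 40
```

```text
clock: 15.5
tool_pos: [0.6054, -0.0306, 0.0864]
orientation: [1.154, 2.921, 0.0]
wrist_force: [-2.4, -0.9, 11.7]
grip_width: 0.688
gripper_force: 40.3
```

```bash
python3 -m creep '[[[0,-0.01,0],0.9,-1],[[0.01,-0.02,0],1.8,-1],[[0.01,-0.03,0],2.7,-1],[[0.01,-0.04,0],3.6,-1],[[0.01,-0.05,0],4.5,-1]]' 40
python3 -m creep '[[[0,-0.01,0],0.9,-1],[[0.01,-0.02,0],1.8,-1],[[0.01,-0.03,0],2.7,-1],[[0.01,-0.04,0],3.6,-1],[[0.01,-0.05,0],4.5,-1]]'
python3 -c "
from h import *
sc=arm.read_camera('scene');np.save('pics/tw.npy',sc)
go(SEAT,0)
b=sc[170:260,240:340];s0=np.load('pics/scene0.npy')[170:260,240:340]
cv2.imwrite('pics/g.png',cv2.resize(np.hstack([s0,b]),(800,360),interpolation=cv2.INTER_CUBIC)[:,:,::-1])"
```

```text
clock: 16.0
tool_pos: [0.6017, -0.033, 0.0857]
orientation: [-1.808, -2.568, 0.004]
wrist_force: [-8.8, -5.7, 12.6]
grip_width: 0.678
gripper_force: 41.2
clock: 16.5
tool_pos: [0.5984, -0.0323, 0.0853]
orientation: [-2.355, -2.076, 0.005]
wrist_force: [-8.7, -4.1, 10.9]
grip_width: 0.678
gripper_force: 58.8
t 16.55 pos [ 0.5984 -0.0325  0.0855] yaw y -7.6 F [-9.8 -1.2  9.3] grip 0.678 57.3 q7 -0.42
 need tool units [ 0.29 -0.08  0.08] turn -1.27
```

View pics/g.png

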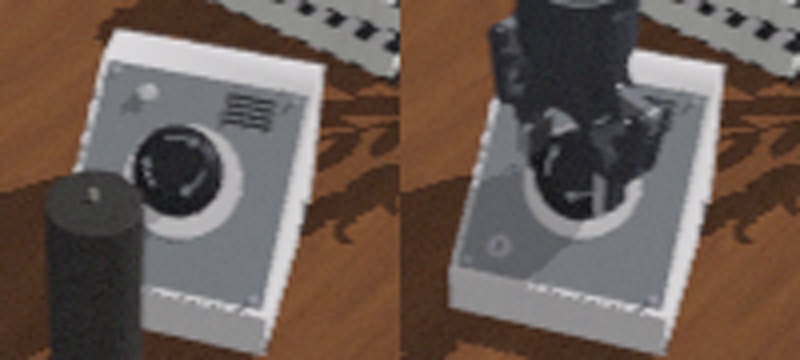

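The fingers hold the head and its crown marks have moved round, with forces low. I'll turn a little further for margin, then let go.

```bash
python3 -m creep '[[[0,-0.01,0],0.8,-1],[[0,-0.015,0],1.5,-1],[[0,-0.015,0],1.5,-1]]' 40 
python3 -c "
from h import *
print(arm.get_obs()['moment'])"
python3 -m creep '[[[0,0,0],0,1],[[0,0,0],0,1],[[0,0,0],0,1],[[0,0,0],0,1],[[0,0,0],0,1]]' | egrep 'wrist|width'
python3 -m creep '[[[0,0,-0.4],0,1],[[0,0,-0.9],0,1],[[0,0,-1.5],0,1],[[0,0,-2.1],0,1],[[0,0,-2.7],0,1]]' >/dev/null
python3 -m creep '[[[-0.8,-0.5,0],0,1],[[-1.6,-1,0],0,1],[[-2.4,-1.5,-0.5],0,1],[[-3,-2,-0.5],0,1],[[-3,-2,-0.5],0,1]]' | egrep 'pos|wrist'
python3 -m creep '[[[0,0,0],0,1],[[0,0,0],0,1]]' >/dev/null
python3 -c "
from h import *
sc=arm.read_camera('scene');im=arm.read_camera('top')
s0=np.load('pics/scene0.npy')[170:260,240:340];s1=np.load('pics/ss.npy')[170:260,240:340]
cv2.imwrite('pics/h.png',cv2.resize(np.hstack([s0,s1,sc[170:260,240:340],]),(800,240),interpolation=cv2.INTER_CUBIC)[:,:,::-1])
A=cv2.imread('pics/h.png');B=cv2.resize(np.hstack([im[100:220,215:415],sc[200:320,100:300]]),(800,240))[:,:,::-1]
cv2.imwrite('pics/h.png',np.vstack([A,B]))"
```

```text
clock: 16.85
tool_pos: [0.5977, -0.0321, 0.0854]
orientation: [-2.51, -1.885, 0.006]
wrist_force: [-10.1, 0.0, 6.5]
grip_width: 0.675
gripper_force: 55.3
[0.35063801 3.4132256  1.04730143]
wrist_force: [0.6, 0.3, -1.0]
grip_width: 0.997
tool_pos: [0.4585, -0.1524, 0.2463]
wrist_force: [0.6, 0.7, -0.3]
```

View pics/h.png

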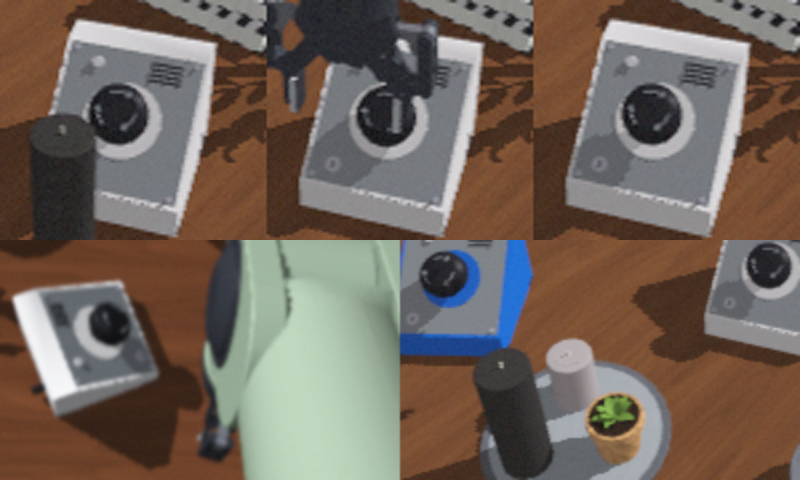

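The head looks back at its starting place, (117,115) against (119,114), and the candle stands on the tray. I'll check numerically against the first and latched pictures.

```bash
python3 - <<'E'
from h import *
for n,f0,f1 in(("scene","scene0","ss"),("top","top0","st")):
    now=arm.read_camera(n)
    x,y=np.round(proj(n,SEAT+.03*N)).astype(int)
    for k,im in(("start",np.load(f"pics/{f0}.npy")),("latched",np.load(f"pics/{f1}.npy")),("now",now)):
        g=im[y-17:y+18,x-17:x+18].max(2); m=(g<70).astype(np.uint8)
        l,_,st,c=cv2.connectedComponentsWithStats(m); i=1+st[1:,4].argmax()
        print(n,k,c[i]+[x-17,y-17],st[i])
    print("absdiff start",np.abs(now[y-14:y+6,x-8:x+14].astype(int)-np.load(f"pics/{f0}.npy")[y-14:y+6,x-8:x+14]).mean())
    print("pred out/in",proj(n,SEAT+.03*N),proj(n,SEAT+.022*N))
E
```

```text
scene start [279.76548673 215.61946903] [  0   6  28  29 452]
scene latched [286.98523207 208.57172996] [  7   0  28  29 474]
scene now [283.67192429 212.78548896] [  7   6  21  22 317]
absdiff start 2.9477272727272728
pred out/in [283.82593897 212.9917384 ] [284.18548005 213.72212439]
top start [269.73633441 141.85530547] [  7   7  20  21 311]
top latched [268.15530303 143.22348485] [  6   9  19  21 264]
top now [269.74276527 141.88424437] [  7   7  20  21 311]
absdiff start 1.371969696969697
pred out/in [270.29977994 140.94514397] [268.6567777  142.28667251]
```

The top view settles it. The head is at its starting position to 0.03 px, while latched it sat 2 px away, so the button went in and has come fully out again. I'll hand in.

```bash
python3 -c "
from plant import arm
print(arm.close_job())"
```

```text
the job is handed in; nothing more can be done
None
```

I handed the job in: the candle stands upright on the tray, the button was latched and then reset by a clockwise turn, and the last pictures show its head back in its starting position; I was shown no verdict.

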